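Draw the dispenser piston to its green band and hold it for a leak test

TASK

Leak-test the bench dispenser with the blue T-handle: grip the handle and draw its piston rod slowly and straight up out of the barrel until the whole green band shows above the collar but nothing of the red band below it, and finish while holding it there, still in your grip. The dispenser must stay standing flat where it is, neither lifted nor dragged along, and the rod must not be dropped back or forced sideways in its bore. Leave the orange dispenser, the bottle and the slide box alone.

Things in the scene. Friction and masses are not known exactly. Their poses are not given: they have to be found in the camera images.
- blue_dispenser: Loose 1.6 kg dispenser of the blue plunger; a jammed rod can lift it. White foot 110 x 110 x 15 mm; upright on it an aluminium barrel, diameter 46 mm (rings 51), its rim (collar) at z 105 mm; outlet stub to 54 mm towards +x at z 30. Vertical bore, 17 mm wide, open on top, 80 mm deep (floor at z 25). Origin: centre of the foot's underside, on the bore axis; z up.
- blue_plunger: Piston rod, 0.13 to 0.25 kg, loose in the blue dispenser's bore, free to turn, no spring: let go, it drops. Steel, diameter 16 mm, 118 mm long, topped by its blue crossbar 70 (x) x 20 (y) x 16 mm (z). Origin: centre of its foot, at the start on the bore floor; z up the rod. Red band 18-28 mm, green band 40-50 mm above the foot, hidden in the bore at the start.
- blue_collar (a point): Centre of the blue barrel's top rim, on the bore axis, 105 mm above the dispenser's underside. The rod's foot starts 80 mm below it; with the rod raised 40 mm the whole green band is out, at 52 mm the red begins to show (46 mm is the middle), at 80 mm the rod leaves the bore.
- blue_handle (a point): Centre of the blue crossbar, 126 mm above the rod's foot (at the start 151 mm above the table, the bar's underside 38 mm above the collar); same axes as the plunger: x along the crossbar, y across it (the 20 mm to be gripped), z up.
- orange_dispenser: Loose 1.6 kg dispenser of the orange plunger; a jammed rod can lift it. White foot 110 x 110 x 15 mm; upright on it an aluminium barrel, diameter 46 mm (rings 51), its rim (collar) at z 105 mm; outlet stub to 54 mm towards +x at z 30. Vertical bore, 17 mm wide, open on top, 80 mm deep (floor at z 25). Origin: centre of the foot's underside, on the bore axis; z up.
- orange_plunger: Piston rod, 0.13 to 0.25 kg, loose in the orange dispenser's bore, free to turn, no spring: let go, it drops. Steel, diameter 16 mm, 118 mm long, topped by its orange crossbar 70 (x) x 20 (y) x 16 mm (z). Origin: centre of its foot, at the start on the bore floor; z up the rod. Red band 18-28 mm, green band 40-50 mm above the foot, hidden in the bore at the start.
- bottle: Small amber bottle with a black cap, 36 mm in diameter, 85 mm high, loose; origin at the centre of its underside. To be left alone.
- slide_box: Closed white slide box with a yellow lid, 87 x 102 x 35 mm, loose; origin at the centre of its underside. To be left alone.
Not all that is in view belongs to the job. Leave any black or yellow look-alike of the blue_plunger alone.

How it is judged (in metres and radians):
On the way:
1. the blue plunger is gripped and on its way up (8 to 36 mm out) (z of blue_plunger in the frame of blue_dispenser between 0.033 and 0.061 m and contact force between the fingers and blue_plunger above 1 N and height (world z) of blue_dispenser below 0.004 m and angle between blue_dispenser's own z axis and vertical below 0.03 rad), for 0.1 s.
At the end, for the whole second after the job is handed in: The blue plunger is 38 to 54 mm out (green band out, red hidden), at rest, within 3 degrees of the bore, gripped with over 2 N and pressing under 15 N on its barrel; the blue dispenser stands flat within 20 mm of where it was (z of blue_plunger in the frame of blue_dispenser between 0.063 and 0.079 m and height (world z) of blue_dispenser below 0.004 m and angle between blue_dispenser's own z axis and vertical below 0.03 rad and angle between the z axis of blue_plunger and the z axis of blue_dispenser, either way round below 0.05 rad and distance of blue_dispenser from where it was at the start of the episode below 0.02 m and contact force between the fingers and blue_plunger above 2 N and contact force between blue_plunger and blue_dispenser below 15 N and linear speed of blue_plunger below 0.01 m/s); the arm keeps its last pose, push and grip.
It fails at once if the blue plunger is drawn beyond the red band (more than 62 mm) (z of blue_plunger in the frame of blue_dispenser above 0.087 m).
It fails at once if the blue plunger is yanked or dropped (faster than 0.2 m/s) (linear speed of blue_plunger above 0.2 m/s).
It fails at once if the rod is forced in its bore (over 40 N) (contact force between blue_plunger and blue_dispenser above 40 N).
It fails at once if the blue dispenser is lifted, tipped or dragged (8 mm up, 0.1 rad or 25 mm) (height (world z) of blue_dispenser above 0.008 m or angle between blue_dispenser's own z axis and vertical above 0.1 rad or distance of blue_dispenser from where it was at the start of the episode above 0.025 m).
It fails at once if the orange dispenser or plunger, the bottle or the slide box is moved more than 15 mm (distance of any of orange_dispenser, orange_plunger, bottle, slide_box from where it was at the start of the episode above 0.015 m).
It also fails if it takes over 35 s, if anything falls off the work surface, if the arm or the gripper's body presses on something with over 40 N, if the wrist force passes 120 N, or if a joint passes its speed limit or range.

ROBOT

A 6-joint arm with a two-finger parallel gripper is mounted at the origin on the work surface. World frame = base frame: x ahead of the robot, y to its left, z up, the work surface at z = 0. Lengths are in mm, angles in rad, forces in N, time in s.
With the tool pointing down it reaches from about 275 to 750 mm from the base axis. Payload 10.2 kg.
Tool frame: the origin (TCP) lies at the very end of the fingers, on their centre line; the grasp point (between the pads) lies 19 mm behind it; z points along the fingers, y is the line along which they close (so a half turn about z gives the same grasp; the last joint's range is limited). The gripper opens to 85 mm and grips with 20 to 120 N. Pads are 22 mm wide; open, the fingers measure 114 mm over their backs; the gripper's body (76 mm by 85 mm) begins 54 mm behind the grasp point. The pads swing forward as they close: fully open they stand 13 mm farther back than shut.
Start: joints at [1.089, 0.313, 1.498, -0, 1.331, -0.223], TCP at [134.371, 507.519, 231.294] pointing down, gripper open.
Joint ranges: [-2.94, 2.94], [-0.97, 2.17], [0.19, 2.56], [-1.23, 4.37], [0.02, 3.11], [-2.88, 2.88]. Speed limits (rad/s): [2.39, 2.39, 3.01, 3.14, 3.14, 3.14].

INTERFACE

Orientations are given as a unit quaternion [w, x, y, z].
In Python, from rig import * gives the robot as it stands. The module is installed in compiled form; this text tells all that it offers.
- The arm moves only by the shell command python3 -m crank 'ROWS' [FORCE]. ROWS is JSON, a list that holds one entry, the list of rows, each a list of 7 numbers: the shift along the tool's x, y, z in units of 25 mm (1.0 is 25 mm), then the turn, a rotation vector about the tool's x, y, z in units of 8 degrees (1.0 is 8 degrees), then the finger opening in mm, from 0 to 85.4. A call has exactly 8 rows; each row shifts and turns the commanded pose from where the row before left it, along the tool's axes as they then stand; what a row does not reach is not made up. A row lasts 1/10 s, in which the tool goes at most 50 mm and 8.59 degrees, less where a joint would pass 70% of its speed; a pose out of reach is approached as far as the arm can. A call is refused whole if a number of a shift passes 1 or a number of a turn 1, either way. A call with a gripper value outside its range is refused whole. The fingers move at their own pace and stop on an object; FORCE is the grip in N (left out, the last holds). Time passes only in rows, so rows that do not move let the fingers close, or fill a call up. It gives the time, the measured TCP pose, the force, the opening and the grip force at its end, in the units of the state.
- sense(): the state, without advancing time (a new reading comes with each control period).
- capture(name): name is "side" or "top"; returns the picture (384x512x3 uint8, blue, green, red); there is no depth.
- camera_model(name): a dict with "fx", "fy", "cx", "cy" (pixels), "world_from_camera" (4x4, takes a point from camera to world coordinates). Camera axes: x right, y up, looking along -z (the intrinsics and any distortion apply to the point x, -y, -z); pixel columns grow to the right and rows downward; lengths in mm; the calibration is good to about 2 mm. A picture is of the moment at which its call begins. camera_model takes no time and is no camera call.
- finish_job(): hands the job in; it is judged then, once.
The state is a dict: "time_s": time; "joints": joint angles; "dq": joint speeds; "tau": joint torques, N m; "eef_pos": TCP position; "ee_rot": TCP orientation; "force": force on the tool from outside, world axes, zero at the start; "wrist_torque": the same for the moment, N m; "grip_width": opening from 0.0 (shut) to 1.0 (fully open); "grip_force": force on a finger pad.
Only numpy, scipy, OpenCV 4.12 (cv2) and the standard library are available. Lean on these libraries where they do the work, as an engineer would, in place of code of your own. Each camera call takes 0.05 s, during which the arm holds its last target. There are 200 camera calls.

## Working session

There is one attempt and no reset: what is moved stays moved. The work goes in short steps, Python scripts to look and compute and a shell command to move; the robot and the scene stay as the last step left them, time stands still between calls to the robot, and variables do not carry over. Pictures are saved under pics/ and viewed, at most 10 in all, crops included, and the job is handed in when it is done.

```bash
mkdir -p pics; python3 - <<'E'
from rig import *
import cv2,numpy as np
for n in("side","top"):
    im=capture(n); cv2.imwrite(f"pics/{n}0.png",im)
    c=camera_model(n); print(n,{k:(np.round(v,3).tolist()) for k,v in c.items()})
s=sense(); print(s)
E
```

```text
side {'fx': 378.488, 'fy': 378.488, 'cx': 251.617, 'cy': 186.171, 'world_from_camera': [[0.938, 0.155, -0.311, 250.729], [-0.347, 0.481, -0.806, -627.92], [0.025, 0.863, 0.504, 501.332], [0.0, 0.0, 0.0, 1.0]]}
top {'fx': 454.307, 'fy': 454.307, 'cx': 250.023, 'cy': 194.964, 'world_from_camera': [[-0.015, 0.99, -0.137, 368.445], [-1.0, -0.012, 0.026, 7.071], [0.024, 0.137, 0.99, 1060.985], [0.0, 0.0, 0.0, 1.0]]}
{'time_s': 0.1, 'joints': array([ 1.08861564e+00,  3.13380415e-01,  1.49835085e+00,  6.98058960e-07,
        1.33100463e+00, -2.23404345e-01]), 'dq': array([ 0.00023329, -0.00312087, -0.00185783, -0.00122804,  0.00184542,
       -0.00024159]), 'tau': array([ 2.65365881e-03, -4.12897789e+01, -2.60140979e+01, -1.76256499e-04,
        3.04333742e-03,  6.17896262e-05]), 'eef_pos': array([134.25199259, 507.30919825, 230.8031412 ]), 'ee_rot': array([-1.97825932e-04,  1.29027516e-01,  9.91640849e-01, -5.36302690e-04]), 'force': array([ 0.28319847,  0.29008564, -1.48609951]), 'wrist_torque': array([ 0.02919825, -0.00361459, -0.01993943]), 'grip_force': 0.0, 'grip_width': 0.9992502939595247}
```

View pics/side0.png

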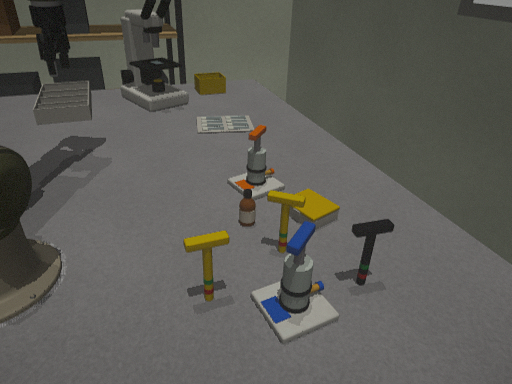

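View pics/top0.png

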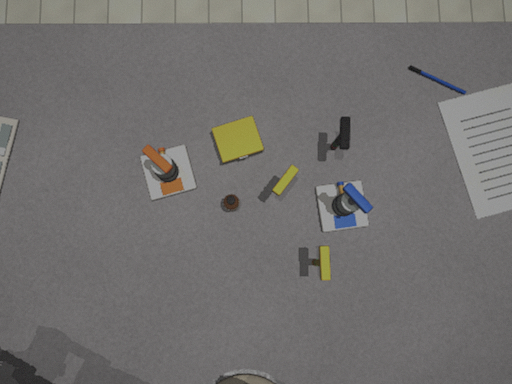

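```bash
cat > h.py <<'E'
from rig import *
import cv2,numpy as np
def ray(n,p):
    c=camera_model(n);T=np.array(c["world_from_camera"])
    d=np.array([(p[0]-c["cx"])/c["fx"],-(p[1]-c["cy"])/c["fy"],-1]);d=T[:3,:3]@d
    return T[:3,3],d/np.linalg.norm(d)
def plane(n,p,z):
    o,d=ray(n,p);return o+d*(z-o[2])/d[2]
def tri(p,q):
    o1,d1=ray("side",p);o2,d2=ray("top",q)
    s=np.linalg.lstsq(np.c_[d1,-d2],o2-o1,rcond=None)[0]
    a,b=o1+s[0]*d1,o2+s[1]*d2
    return (a+b)/2,np.linalg.norm(a-b)
def blues(im):
    h=cv2.cvtColor(im,cv2.COLOR_BGR2HSV)
    m=cv2.inRange(h,(105,130,50),(130,255,255))
    n,l,st,ce=cv2.connectedComponentsWithStats(m)
    out=[]
    for i in range(1,n):
        if st[i,4]>25:
            r=cv2.minAreaRect(cv2.findContours((l==i).astype('uint8'),0,2)[0][0])
            out.append((st[i,4],ce[i],cv2.boxPoints(r)))
    return sorted(out,key=lambda o:-o[0])
E
python3 - <<'E'
from h import *
R={}
for n in("side","top"):
    im=cv2.imread(f"pics/{n}0.png")
    for a,c,b in blues(im): print(n,a,c.round(1),b.round(1).tolist())
s=cv2.imread("pics/side0.png")[210:340,235:400];t=cv2.imread("pics/top0.png")[160:240,305:385]
cv2.imwrite("pics/crop.png",np.hstack([cv2.resize(s,(400,320),interpolation=2),cv2.resize(t,(320,320),interpolation=2)]))
E
```

```text
side 442 [300.3 237.1] [[283.8999938964844, 248.1999969482422], [306.29998779296875, 218.1999969482422], [317.70001220703125, 226.8000030517578], [295.20001220703125, 256.70001220703125]]
side 398 [275.1 309.4] [[260.5, 302.0], [274.20001220703125, 292.5], [290.5, 316.0], [276.79998779296875, 325.5]]
side 34 [320.5 284.9] [[316.8999938964844, 281.8999938964844], [320.79998779296875, 280.20001220703125], [324.0, 287.70001220703125], [320.20001220703125, 289.3999938964844]]
top 305 [357.7 197.7] [[342.3999938964844, 188.39999389648438], [349.20001220703125, 182.10000610351562], [372.3999938964844, 206.8000030517578], [365.70001220703125, 213.10000610351562]]
top 227 [344.7 220.8] [[333.8999938964844, 216.1999969482422], [353.6000061035156, 213.3000030517578], [355.29998779296875, 225.0], [335.5, 227.8000030517578]]
top 152 [443.1  82.3] [[419.8999938964844, 73.5], [421.29998779296875, 70.5], [465.3999938964844, 91.0999984741211], [464.0, 94.0999984741211]]
```

View pics/crop.png

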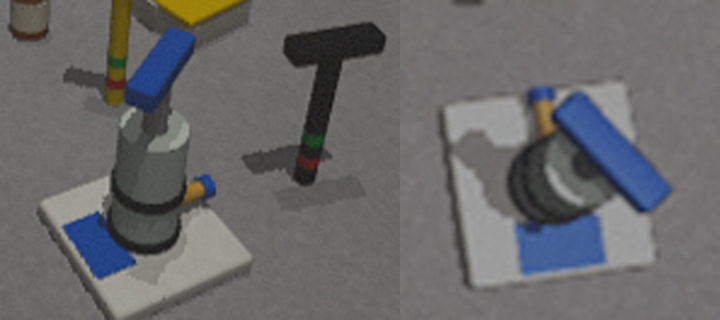

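Candidates: the blue T on the white foot (side 300,237 / top 358,198). Others are the yellow Ts (side 207,241 and 286,199), black T (373,228), orange T (258,131), and the blue label, outlet cap and pen. The crop confirms the blue crossbar on its rod in an aluminium barrel, so I choose the first one.

```bash
python3 - <<'E'
from h import *
S=blues(cv2.imread("pics/side0.png"))[0];im=cv2.imread("pics/top0.png");T=blues(im)[0]
print("tri",tri(S[1],T[1]))
b=np.array([plane("top",p,155) for p in T[2]]);print(b.round(1),b.mean(0))
sb=np.array([plane("side",p,151) for p in S[2]]);print("side@151",sb.mean(0).round(1))
for w,B in(("top",b),("side",sb)):
    e=max([B[1]-B[0],B[2]-B[1]],key=np.linalg.norm);print(w,"yaw deg",np.degrees(np.arctan2(e[1],e[0])),np.linalg.norm(e))
# foot corners (top face z=15)
h=cv2.cvtColor(im,cv2.COLOR_BGR2HSV);m=cv2.inRange(h,(0,0,125),(180,60,255));m[:170]=0;m[240:]=0;m[:,:305]=0;m[:,385:]=0
c=max(cv2.findContours(m,0,2)[0],key=cv2.contourArea);r=cv2.boxPoints(cv2.minAreaRect(cv2.convexHull(c)))
f=np.array([plane("top",p,12) for p in r]);print(r.tolist());print("foot",f.mean(0),np.linalg.norm(f[1]-f[0]),np.linalg.norm(f[2]-f[1]))
from scipy.spatial.transform import Rotation as R
q=sense()["ee_rot"];print(R.from_quat(np.roll(q,-1)).as_matrix().round(3))
E
```

```text
tri (array([ 484.45742368, -234.80739186,  152.58700548]), np.float64(3.161727985583605))
[[ 505.  -204.6  155. ]
 [ 517.9 -219.   155. ]
 [ 466.8 -263.9  155. ]
 [ 454.1 -249.5  155. ]] [ 485.95127346 -234.27738227  155.        ]
side@151 [ 486.  -232.1  151. ]
top yaw deg -138.67619136539577 68.03872317863089
side yaw deg 40.859785215705195 86.71767949469424
[[317.7274169921875, 199.0378875732422], [364.19219970703125, 192.5844268798828], [368.7796630859375, 225.6139373779297], [322.31488037109375, 232.06739807128906]]
foot [ 470.40434535 -237.65242355   12.        ] 110.95694113856591 77.9740589299037
[[-0.967  0.256 -0.001]
 [ 0.256  0.967 -0.001]
 [ 0.    -0.001 -1.   ]]
```

```bash

python3 -m crank '[[[-0.3,-0.36,0,0,0,0,85],[-0.75,-0.9,0,0,0,0,85],[-0.75,-0.9,0,0,0,0,85],[-0.75,-0.9,0,0,0,0,85],[-0.75,-0.9,0,0,0,0,85],[-0.75,-0.9,0,0,0,0,85],[-0.75,-0.9,0,0,0,0,85],[-0.75,-0.9,0,0,0,0,85]]]' 40
python3 -m crank '[[[-0.75,-0.9,0,0,0,0,85],[-0.75,-0.9,0,0,0,0,85],[-0.75,-0.9,0,0,0,0,85],[-0.75,-0.9,0,0,0,0,85],[-0.75,-0.9,0,0,0,0,85],[-0.75,-0.9,0,0,0,0,85],[-0.75,-0.9,0,0,0,0,85],[-0.75,-0.9,0,0,0,0,85]]]'
python3 -m crank '[[[-0.75,-0.9,0,0,0,0,85],[-0.75,-0.9,0,0,0,0,85],[-0.75,-0.9,0,0,0,0,85],[-0.75,-0.9,0,0,0,0,85],[-0.75,-0.9,0,0,0,0,85],[-0.75,-0.9,0,0,0,0,85],[-0.75,-0.9,0,0,0,0,85],[-0.75,-0.9,0,0,0,0,85]]]'
```

```text
time_s: 0.9
eef_pos: [226.0, 309.3, 231.1]
ee_rot: [0.0, 0.129, 0.992, -0.0]
force: [0.1, 0.6, 1.2]
grip_width: 0.99
grip_force: 0.0
time_s: 1.7
eef_pos: [324.6, 97.1, 231.2]
ee_rot: [0.0, 0.129, 0.992, -0.0]
force: [-0.3, 0.6, -0.3]
grip_width: 0.993
grip_force: 0.0
time_s: 2.5
eef_pos: [423.4, -115.1, 231.1]
ee_rot: [-0.0, 0.129, 0.992, 0.0]
force: [-0.3, -0.3, 0.8]
grip_width: 0.997
grip_force: 0.0
```

```bash

python3 -m crank '[[[-0.7,-0.9,0,0,0,0,85],[-0.7,-0.9,0,0,0,0,85],[-0.7,-0.8,0,0,0,0,85],[-0.7,-0.7,0,0,0,0,85],[-0.5,-0.5,0,0,0,0,85],[-0.2,-0.2,0,0,0,0,85],[0,0,0,0,0,0.5,85],[0,0,0,0,0,1,85]]]'
python3 -m crank '[[[0,0,0,0,0,1,85],[0,0,0,0,0,1,85],[0,0,0,0,0,1,85],[0,0,0,0,0,1,85],[0,0,0,0,0,1,85],[0,0,0,0,0,1,85],[0,0,0,0,0,1,85],[0,0,0,0,0,1,85]]]'
python3 -m crank '[[[0,0,0,0,0,1,85],[0,0,0,0,0,1,85],[0,0,0,0,0,1,85],[0,0,0,0,0,1,85],[0,0,0,0,0,1,85],[0,0,0,0,0,1,85],[0,0,0,0,0,0,85],[0,0,0,0,0,0,85]]]'
python3 - <<'E'
from h import *
from scipy.spatial.transform import Rotation as R
s=sense();M=R.from_quat(np.roll(s["ee_rot"],-1)).as_matrix();print(M.round(3),s["joints"].round(2),np.degrees(np.arctan2(M[1,0],M[0,0])))
for t in ([485,-234],[486,-233]):print(M.T@(np.array([*t,132])-s["eef_pos"])/25)
cv2.imwrite("pics/side1.png",cv2.resize(capture("side")[130:350,180:440],(780,660))[:600])
E
```

```text
time_s: 3.3
eef_pos: [482.1, -232.6, 231.1]
ee_rot: [-0.0, 0.234, 0.972, 0.0]
force: [-0.4, -1.0, -0.3]
grip_width: 0.995
grip_force: 0.0
time_s: 4.1
eef_pos: [482.1, -232.3, 231.3]
ee_rot: [-0.0, 0.714, 0.7, -0.0]
force: [-0.2, -0.6, 0.3]
grip_width: 0.996
grip_force: 0.0
time_s: 4.9
eef_pos: [482.4, -232.6, 231.3]
ee_rot: [-0.0, 0.935, 0.353, -0.0]
force: [0.1, 0.4, -0.2]
grip_width: 0.99
grip_force: 0.0
[[ 0.75   0.661 -0.   ]
 [ 0.661 -0.75   0.   ]
 [-0.    -0.    -1.   ]] [-0.67  0.34  1.47  0.    1.34  0.18] 41.39247891829217
[0.03952045 0.11252122 3.97379623]
[0.09597691 0.10896184 3.97379558]
```

View pics/side1.png

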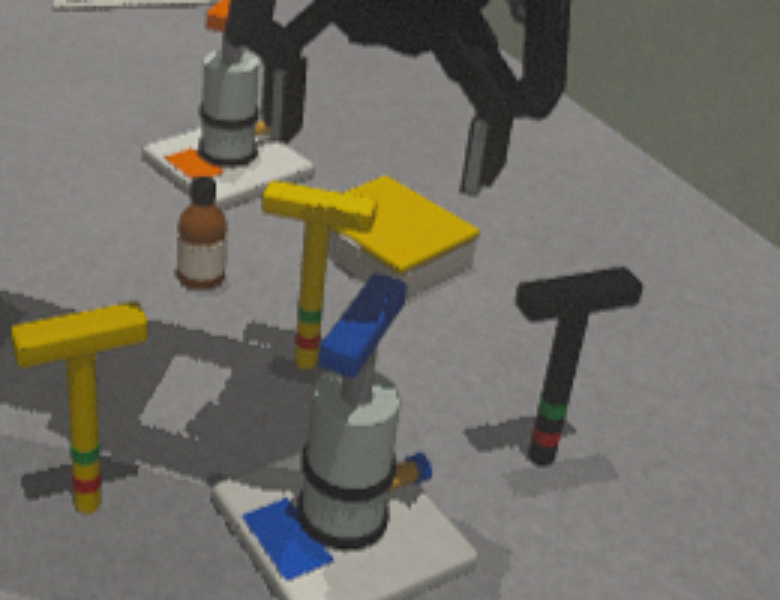

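```bash

python3 -m crank '[[[0.05,0.1,0.5,0,0,0,85],[0,0,0.6,0,0,0,85],[0,0,0.6,0,0,0,85],[0,0,0.6,0,0,0,85],[0,0,0.6,0,0,0,70],[0,0,0.5,0,0,0,55],[0,0,0.4,0,0,0,45],[0,0,0.17,0,0,0,40]]]' 20
python3 -m crank '[[[0,0,0,0,0,0,36],[0,0,0,0,0,0,36],[0,0,0,0,0,0,34],[0,0,0,0,0,0,34],[0,0,0,0,0,0,32],[0,0,0,0,0,0,32],[0,0,0,0,0,0,30],[0,0,0,0,0,0,30]]]'
python3 - <<'E'
from h import *
a=cv2.resize(capture("side")[190:290,250:350],(400,400),interpolation=2)
b=cv2.resize(capture("top")[150:250,305:405],(400,400),interpolation=2)
cv2.imwrite("pics/c2.png",np.hstack([a,b]))
E
```

```text
time_s: 5.75
eef_pos: [485.1, -233.6, 130.8]
ee_rot: [-0.001, 0.936, 0.352, -0.0]
force: [0.4, 0.1, 0.8]
grip_width: 0.472
grip_force: 0.0
time_s: 6.55
eef_pos: [485.4, -233.9, 132.1]
ee_rot: [0.0, 0.936, 0.352, 0.0]
force: [0.9, -0.7, -0.2]
grip_width: 0.353
grip_force: 0.0
```

View pics/c2.png

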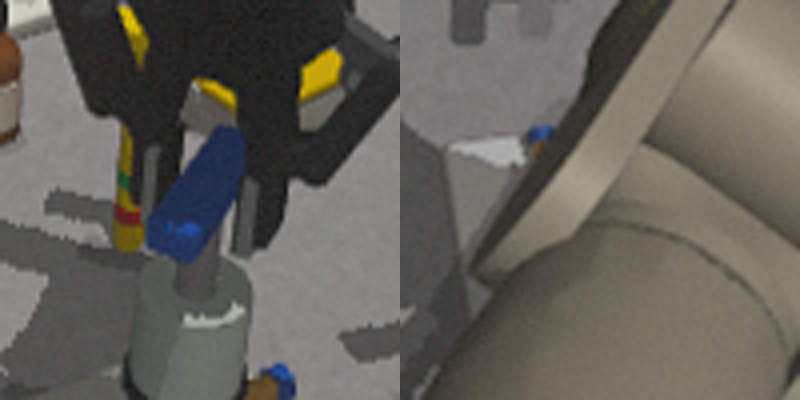

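Pads straddle the blue bar (left pad at crop 152,185, right at 246,215, bar 150–245) and are clear of the collar. I'll close gradually and watch for one-sided contact.

```bash

python3 -m crank '[[[0,0,0,0,0,0,28],[0,0,0,0,0,0,27],[0,0,0,0,0,0,26],[0,0,0,0,0,0,25],[0,0,0,0,0,0,24],[0,0,0,0,0,0,24],[0,0,0,0,0,0,24],[0,0,0,0,0,0,24]]]'
python3 - <<'E'
from h import *
from scipy.spatial.transform import Rotation as R
s=sense();M=R.from_quat(np.roll(s["ee_rot"],-1)).as_matrix();print(M.T@s["force"],s["grip_width"]*85.4)
E
```

```text
time_s: 7.45
eef_pos: [485.3, -233.9, 132.0]
ee_rot: [-0.0, 0.936, 0.352, 0.0]
force: [-0.6, -0.6, -0.3]
grip_width: 0.281
grip_force: 0.0
[-0.87259938  0.0208561   0.26522902] 24.018984806160155
```

```bash

python3 -m crank '[[[0,0,0,0,0,0,23.5],[0,0,0,0,0,0,23],[0,0,0,0,0,0,22.5],[0,0,0,0,0,0,22],[0,0,0,0,0,0,22],[0,0,0,0,0,0,22],[0,0,0,0,0,0,22],[0,0,0,0,0,0,22]]]'
python3 - <<'E'
from h import *
from scipy.spatial.transform import Rotation as R
s=sense();M=R.from_quat(np.roll(s["ee_rot"],-1)).as_matrix();print(M.T@s["force"],s["grip_width"]*85.4)
cv2.imwrite("pics/c3.png",cv2.resize(capture("side")[195:275,260:340],(560,560),interpolation=2))
E
```

```text
time_s: 8.25
eef_pos: [485.4, -233.9, 132.1]
ee_rot: [0.0, 0.936, 0.352, 0.0]
force: [-1.1, 0.5, -0.1]
grip_width: 0.255
grip_force: 0.0
[-0.52100537 -1.08797313  0.11783256] 21.785660275130777
```

View pics/c3.png

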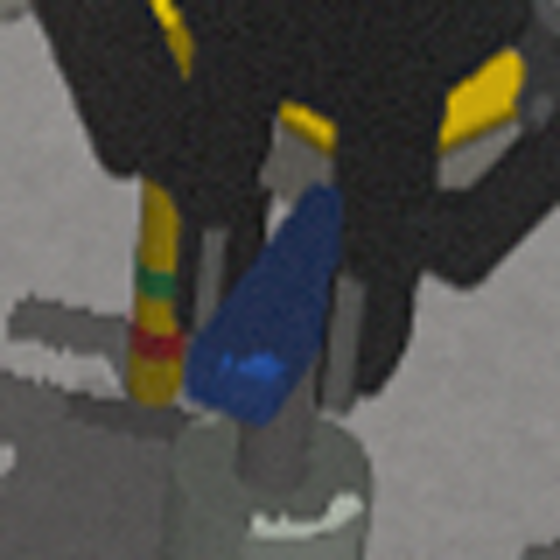

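The bar sits between both pads, within about 1 mm of centred. Gripping now.

```bash

python3 -m crank '[[[0,0,0,0,0,0,21],[0,0,0,0,0,0,20],[0,0,0,0,0,0,19],[0,0,0,0,0,0,17],[0,0,0,0,0,0,15],[0,0,0,0,0,0,15],[0,0,0,0,0,0,15],[0,0,0,0,0,0,15]]]' 25
python3 - <<'E'
from h import *
from scipy.spatial.transform import Rotation as R
s=sense();M=R.from_quat(np.roll(s["ee_rot"],-1)).as_matrix();print(M.T@s["force"],s["grip_width"]*85.4,s["wrist_torque"],s["eef_pos"])
E
```

```text
time_s: 9.1
eef_pos: [485.4, -233.9, 132.1]
ee_rot: [0.0, 0.936, 0.352, 0.0]
force: [-1.4, 0.0, 1.9]
grip_width: 0.228
grip_force: 24.6
[-1.04682232 -0.92037672 -1.87871324] 19.475750829516716 [0.07398593 0.13628715 0.03184947] [ 485.36302101 -233.86843489  132.10031027]
```

```bash

python3 -m crank '[[[0,0,-0.04,0,0,0,15],[0,0,-0.08,0,0,0,15],[0,0,-0.08,0,0,0,15],[0,0,-0.1,0,0,0,15],[0,0,-0.1,0,0,0,15],[0,0,-0.1,0,0,0,15],[0,0,-0.08,0,0,0,15],[0,0,-0.04,0,0,0,15]]]'
python3 - <<'E'
from h import *
s=sense();print(s["wrist_torque"],s["eef_pos"],s["grip_width"]*85.4)
cv2.imwrite("pics/c4.png",cv2.resize(capture("side")[190:340,240:350],(440,600),interpolation=2))
E
```

```text
time_s: 9.9
eef_pos: [485.4, -233.9, 147.8]
ee_rot: [0.0, 0.936, 0.352, 0.0]
force: [0.7, 0.1, -1.6]
grip_width: 0.228
grip_force: 24.5
[0.04144627 0.06871977 0.02338177] [ 485.37878545 -233.85652727  147.78089431] 19.45121312298679
```

View pics/c4.png

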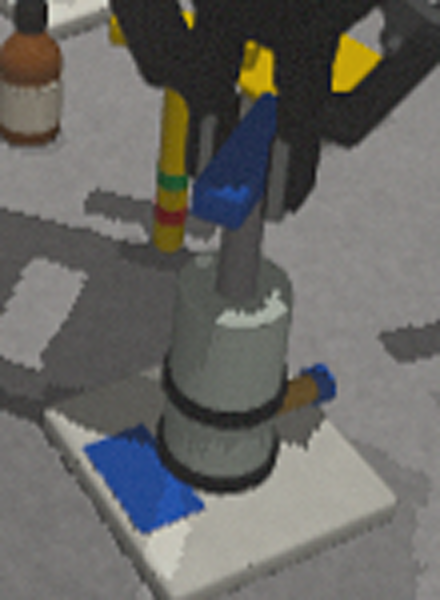

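The bar (crop 235,165) has risen 15.7 mm with the tool. The foot is still flat and the load is only the rod's weight. Continuing by 30 mm.

```bash

python3 -m crank '[[[0,0,-0.06,0,0,0,15],[0,0,-0.1,0,0,0,15],[0,0,-0.1,0,0,0,15],[0,0,-0.1,0,0,0,15],[0,0,-0.1,0,0,0,15],[0,0,-0.1,0,0,0,15],[0,0,-0.08,0,0,0,15],[0,0,-0.04,0,0,0,15]]]'
python3 -m crank '[[[0,0,-0.06,0,0,0,15],[0,0,-0.1,0,0,0,15],[0,0,-0.1,0,0,0,15],[0,0,-0.1,0,0,0,15],[0,0,-0.1,0,0,0,15],[0,0,-0.05,0,0,0,15],[0,0,-0.02,0,0,0,15],[0,0,0,0,0,0,15]]]'
python3 - <<'E'
from h import *
s=sense();print(s["wrist_torque"],s["eef_pos"],s["grip_width"]*85.4)
cv2.imwrite("pics/c5.png",cv2.resize(capture("side")[170:330,240:350],(412,600),interpolation=2))
E
```

```text
time_s: 10.75
eef_pos: [485.4, -233.9, 164.8]
ee_rot: [0.0, 0.936, 0.352, 0.0]
force: [-0.7, 0.9, -2.9]
grip_width: 0.229
grip_force: 24.5
time_s: 11.55
eef_pos: [485.3, -233.8, 177.8]
ee_rot: [-0.0, 0.936, 0.352, -0.0]
force: [-1.0, -0.3, -2.9]
grip_width: 0.228
grip_force: 24.5
[-0.01998518  0.03359862 -0.01095098] [ 485.33066677 -233.84855739  177.79693906] 19.513777470460152
```

View pics/c5.png

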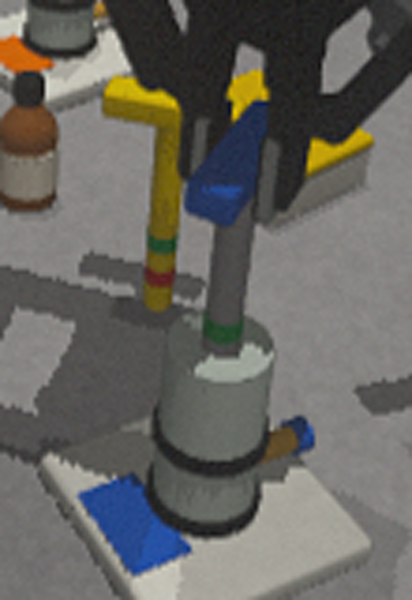

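The whole green band (crop 222,330) shows above the collar with a little plain steel below it and no red. The lift is 45.7 mm, the foot is flat and the rod is straight. Handing in.

```bash
python3 -c "
from rig import *
print(finish_job())"
```

```text
the job is handed in; nothing more can be done
None
```

I drew the blue rod 45.7 mm out, so the whole green band shows and the red is hidden, and handed the job in with it still gripped and the dispenser standing flat; no verdict came back.

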